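# Set the flip tags on the spool board

## Task

Each spool bin on the board has a hinged flip tag in front of it, red on one face and green on the other. With a fingertip, flip over the tags that are wrong, so that the bins holding a bobbin show green and the empty bin shows red. Nothing is to be picked up: leave the bobbins and everything else lying where they are.

Things in the scene. Friction and masses are not known exactly. Their poses are not given: they have to be found in the camera images.
- stock_board: grey laminate board, 220 (x) x 430 (y) x 12 mm, fixed on the table; origin: centre of its underside. Three bays in a row on it, 140 mm apart, in any order, turned as the board is: tag stand in front (-x, robot side), bin behind. Tags leaning toward each other leave about 75 mm between their free edges
- bay_a: spool bay, fixed. Origin on the board's top; +x to the bin at the back, +y left. Open blue bin 86 x 86 mm, 40 mm high (front 20), centred 58 mm behind the origin: full if a bobbin stands in it, else empty. Dark steel tag stand, foot 72 x 44 mm, cheeks 38 mm high, centred 53 mm in front of the origin
- tag_a (a joint): tag of bay_a: plate 50 mm along the hinge (bay x), 50 mm hinge to free edge, 3 mm thick, 30 g, on a loose hinge; falls onto a stop either side, plate 50 degrees above level. 0 = leans left (+y), red face up; 1.40 rad = leans right (-y), green face up; past 0.70 (upright) it falls over. To flip: fingertip beside the free edge, 10 to 20 mm above hinge height, then sweep up and across the hinge
- tag_a_hinge (a point): middle of the hinge line of bay_a's tag, 30 mm above the board's top, 53 mm in front of bay_a's origin; axes as the bay (x along the hinge)
- tag_a_edge (a point): middle of the free edge of bay_a's tag, 50 mm from the hinge line (38 mm above and 32 mm to the side of it at rest)
- bay_b: spool bay, fixed. Origin on the board's top; +x to the bin at the back, +y left. Open blue bin 86 x 86 mm, 40 mm high (front 20), centred 58 mm behind the origin: full if a bobbin stands in it, else empty. Dark steel tag stand, foot 72 x 44 mm, cheeks 38 mm high, centred 53 mm in front of the origin
- tag_b (a joint): tag of bay_b: plate 50 mm along the hinge (bay x), 50 mm hinge to free edge, 3 mm thick, 30 g, on a loose hinge; falls onto a stop either side, plate 50 degrees above level. 0 = leans left (+y), red face up; 1.40 rad = leans right (-y), green face up; past 0.70 (upright) it falls over. To flip: fingertip beside the free edge, 10 to 20 mm above hinge height, then sweep up and across the hinge
- tag_b_hinge (a point): middle of the hinge line of bay_b's tag, 30 mm above the board's top, 53 mm in front of bay_b's origin; axes as the bay (x along the hinge)
- tag_b_edge (a point): middle of the free edge of bay_b's tag, 50 mm from the hinge line (38 mm above and 32 mm to the side of it at rest)
- bay_c: spool bay, fixed. Origin on the board's top; +x to the bin at the back, +y left. Open blue bin 86 x 86 mm, 40 mm high (front 20), centred 58 mm behind the origin: full if a bobbin stands in it, else empty. Dark steel tag stand, foot 72 x 44 mm, cheeks 38 mm high, centred 53 mm in front of the origin
- tag_c (a joint): tag of bay_c: plate 50 mm along the hinge (bay x), 50 mm hinge to free edge, 3 mm thick, 30 g, on a loose hinge; falls onto a stop either side, plate 50 degrees above level. 0 = leans left (+y), red face up; 1.40 rad = leans right (-y), green face up; past 0.70 (upright) it falls over. To flip: fingertip beside the free edge, 10 to 20 mm above hinge height, then sweep up and across the hinge
- tag_c_hinge (a point): middle of the hinge line of bay_c's tag, 30 mm above the board's top, 53 mm in front of bay_c's origin; axes as the bay (x along the hinge)
- tag_c_edge (a point): middle of the free edge of bay_c's tag, 50 mm from the hinge line (38 mm above and 32 mm to the side of it at rest)
- bobbin_1: bobbin of bare copper wire with black flanges, 65 mm across, 63 mm high, loose, upright in a bin; origin: centre of its underside
- bobbin_2: bobbin of dark red wire with white flanges, 63 mm across, 51 mm high, loose, upright in a bin; origin: centre of its underside
- ferrite_1: loose green ring core, 36 mm across, 15 mm high, lying on the board between two bins; origin: centre of underside; leave it
- ferrite_2: loose grey ring core, 36 mm across, 15 mm high, lying on the board between two bins; origin: centre of underside; leave it
- marker: loose black and red marker pen, 127 mm, lying on the table in front and to the left; leave it
- pliers: loose red-handled pliers, 158 mm, lying on the table to the right; leave them
- bay_a_bin (a point): centre of the inner floor of bay_a's bin, 3 mm above the board's top
- bay_b_bin (a point): centre of the inner floor of bay_b's bin, 3 mm above the board's top
- bay_c_bin (a point): centre of the inner floor of bay_c's bin, 3 mm above the board's top
- spanner: loose steel open-ended spanner, 157 mm, lying on the table at the front right; leave it
Things that resemble listed ones, but are neither listed nor needed, are in the scene too. Leave any purple or yellow look-alike of the bobbin_1 alone. Leave any pink or yellow look-alike of the bobbin_2 alone.

How it is judged:
By the outcome, as a careful person would: the job done as asked, in the order asked, and still so for the second after the job is handed in, with the robot touching nothing.
It also fails if it takes over 38 s, if anything falls off the work surface, if the arm or the gripper's body presses on something with over 40 N, if the wrist force passes 120 N, or if a joint passes its speed limit or range.

## Robot

A 6-joint arm with a two-finger parallel gripper is mounted at the origin on a cart in front of the work surface, level with it; the furniture and walls round the work are solid. World frame = base frame: x ahead of the robot, y to its left, z up, the work surface at z = 0. Lengths are in mm, angles in rad, forces in N, time in s.
With the tool pointing down it reaches from about 250 to 775 mm from the base axis. Payload 8.9 kg.
Tool frame: the origin (TCP) lies midway between the tips of the shut fingers; the grasp point (between the pads) lies 19 mm behind it (bot.grip_depth is the distance from the TCP to the grasp point, in mm); x points along the fingers, z is the direction in which the jaws open and shut, and the axes are right-handed (so a half turn about x gives the same grasp; the last joint's range is limited). The gripper opens to 85 mm and grips with 20 to 120 N. Pads are 22 mm wide; open, the fingers measure 114 mm over their backs; the gripper's body (76 mm by 85 mm) begins 54 mm behind the grasp point. The pads swing forward as they close: fully open they stand 13 mm farther back than shut.
Start: joints at [1.005, 0.291, -0.153, 1.127, 0, 1.431], TCP at [217.323, 477.906, 231.305] pointing down, gripper open.
Joint ranges: [-2.52, 2.52], [-0.91, 1.74], [-1.3, 1.37], [-1.96, 2.02], [-1.52, 1.47], [-3.14, 3.14]. Speed limits (rad/s): [2.22, 2.22, 2.79, 3.14, 3.14, 3.14].

## Interface

Orientations are given as a rotation vector (axis times angle).
In Python, from rig import bot gives the robot as it stands.
- The arm moves only by the tool carry_out, never from a script. Its argument "motion" is a list of rows, each a list of 2 entries, a list of its own where there are three numbers: the shift along the world's x, y, z in m, then the turn, a rotation vector about the world's x, y, z in degrees. A call has 1 to 12 rows; each row shifts and turns the commanded pose from where the row before left it; what a row does not reach is not made up. A row lasts 1/10 s, in which the tool goes at most 50 mm and 8.59 degrees, less where a joint would pass 70% of its speed; a pose out of reach is approached as far as the arm can. A call with a gripper value outside its range is refused whole. "fingers" is the opening, from 0 (shut) to 1 (fully open), set as the call begins (left out, the last holds). The fingers move at their own pace and stop on an object; the grip force is fixed at half the most. Time passes only in rows, so rows that do not move let the fingers close. It gives the time, the measured TCP pose, the force and the opening at its end, in the units of the state.
- bot.sense(): the state, without advancing time (a new reading comes with each control period).
- bot.read_camera(name): name is "scene" or "top"; returns a dict with "color" (400x640x3 uint8, red, green, blue), "mtx" (3x3 intrinsics, pixels), "R" (3x3) and "t" (3): a world point X has camera coordinates R X + t. Camera axes: x right, y down, z forward; pixel columns grow to the right and rows downward; lengths in mm; the calibration is good to about 2 mm. A picture is of the moment at which its call begins. There is no depth.
- bot.job_done(): hands the job in, once; it reports no verdict.
The state is a dict: "t": time; "q": joint angles; "qd": joint speeds; "tau": joint torques, N m; "position": TCP position; "tool_rot": TCP orientation; "wrist_force": force on the tool from outside, world axes, zero at the start; "ft_torque": the same for the moment, N m; "grip_width": opening from 0.0 (shut) to 1.0 (fully open).
Only numpy, scipy, OpenCV 4.12 (cv2) and the standard library are available. Lean on these libraries where they do the work, as an engineer would, in place of code of your own. Each camera call takes 0.05 s, during which the arm holds its last target.

## Working session

There is one attempt and no reset: what is moved stays moved. The work goes in short steps, Python scripts to look and compute and a tool call to move; the robot and the scene stay as the last step left them, time stands still between calls to the robot, and variables do not carry over. Pictures are saved under pics/ and viewed, and the job is handed in when it is done.

Besides the shell and the picture viewer there is one more tool, called by a JSON object that holds its "fn" and its "kwargs", one argument or row to a line. carry_out: Moves the arm, as the interface text tells. Its arguments: {"type":"object","properties":{"motion":{"type":"array"},"fingers":{"type":"number"}},"required":["motion"]}

```bash
mkdir -p pics; python3 - <<'E'
from rig import bot
import cv2,numpy as np
np.set_printoptions(suppress=True,precision=4)
s=bot.sense()
for k in("t","position","tool_rot","wrist_force","grip_width"):print(k,s[k])
for n in("scene","top"):
    c=bot.read_camera(n); cv2.imwrite(f"pics/{n}0.png",c["color"][:,:,::-1]); np.savez(f"{n}0.npz",**c)
    print(n,c["mtx"],c["R"],c["t"],-c["R"].T@c["t"])
E
```

```text
t 0.0
position [217.071  477.5258 230.7365]
tool_rot [-0.89    1.3826  0.8891]
wrist_force [-0.127   0.236  -0.3322]
grip_width 0.9995094780772928
scene [[518.4578   0.     317.3081]
 [  0.     518.4578 199.1608]
 [  0.       0.       1.    ]] [[ 0.8822 -0.4709  0.0018]
 [-0.3304 -0.6217 -0.7101]
 [ 0.3355  0.6259 -0.7041]] [-523.9107  178.3488 1484.9241] [   23.0034 -1065.2029  1173.0745]
top [[451.0876   0.     321.1646]
 [  0.     451.0876 203.6105]
 [  0.       0.       1.    ]] [[ 0.0316 -0.9995 -0.0024]
 [-0.9359 -0.0287 -0.3512]
 [ 0.3509  0.0134 -0.9363]] [-129.0689  556.4177 1207.9402] [ 100.8947 -129.1943 1326.0875]
```

View pics/scene0.png

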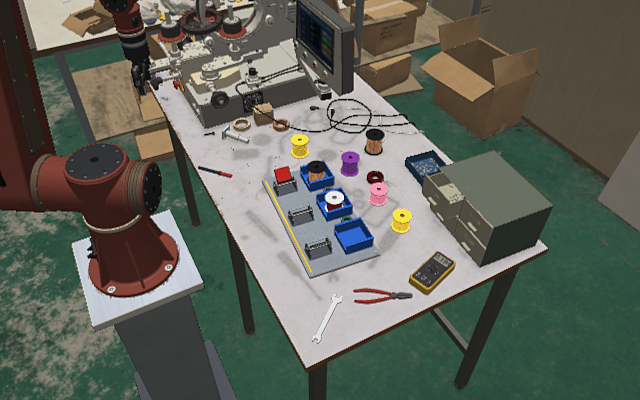

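View pics/top0.png

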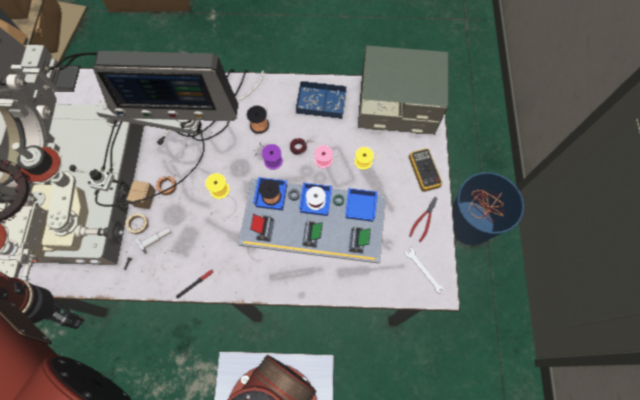

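```bash
python3 - <<'E'
import cv2
a=cv2.imread("pics/top0.png")[165:275,225:400]; cv2.imwrite("pics/topc.png",cv2.resize(a,None,fx=4.5,fy=4.5,interpolation=cv2.INTER_CUBIC))
a=cv2.imread("pics/scene0.png")[145:285,250:390]; cv2.imwrite("pics/scenec.png",cv2.resize(a,None,fx=4.2,fy=4.2,interpolation=cv2.INTER_CUBIC))
E
```

```text
(no output)
```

View pics/topc.png

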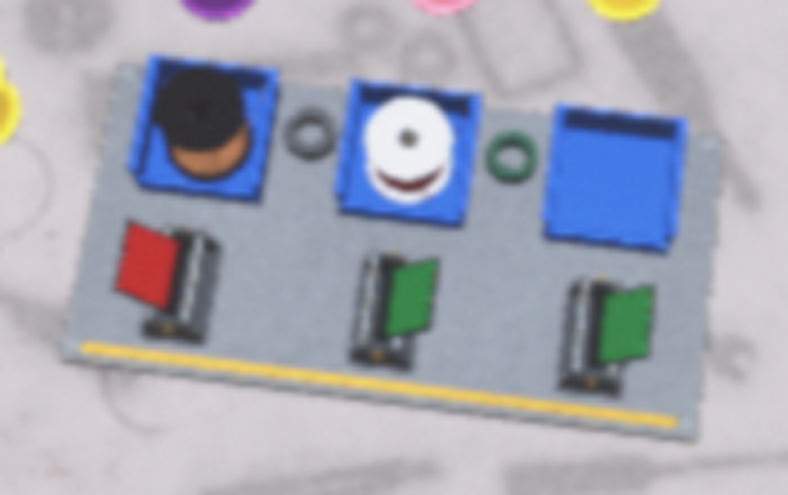

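View pics/scenec.png

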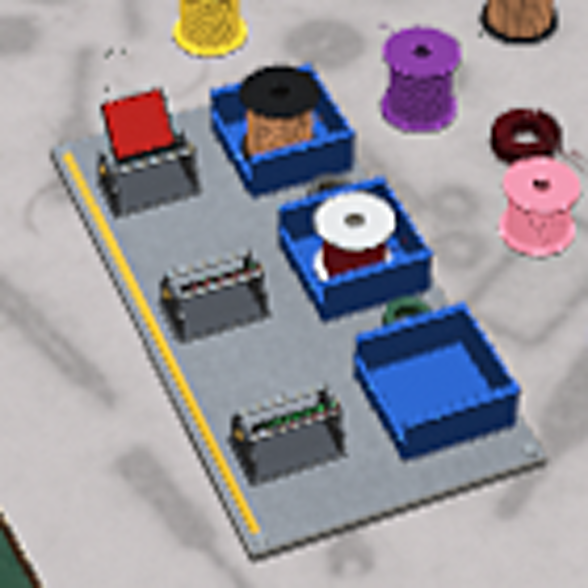

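```bash
cat > h.py <<'E'
import cv2,numpy as np
np.set_printoptions(suppress=True,precision=1)
def load(n): return dict(np.load(n))
def ray(c,u,v,z):
    d=c["R"].T@np.linalg.solve(c["mtx"],[u,v,1.]); o=-c["R"].T@c["t"]
    return o+d*(z-o[2])/d[2]
def proj(c,X):
    p=c["mtx"]@(c["R"]@np.asarray(X,float)+c["t"]); return p[:2]/p[2]
E
python3 - <<'E'
from h import *
c=load("top0.npz"); im=c["color"]; hsv=cv2.cvtColor(im,cv2.COLOR_RGB2HSV)
roi=np.zeros(im.shape[:2],np.uint8); roi[180:265,235:390]=255
def m(lo,hi): return cv2.inRange(hsv,lo,hi)&roi
M={"yellow":m((20,80,120),(35,255,255)),"green":m((50,100,60),(80,255,255)),"red":m((0,150,120),(8,255,255))|m((172,150,120),(180,255,255)),"blue":m((100,150,60),(125,255,255))}
for k,mm in M.items():
    for q in cv2.findContours(mm,cv2.RETR_EXTERNAL,cv2.CHAIN_APPROX_NONE)[0]:
        if cv2.contourArea(q)<40: continue
        b=cv2.boxPoints(cv2.minAreaRect(q)); ce=cv2.moments(q); u,v=ce["m10"]/ce["m00"],ce["m01"]/ce["m00"]
        z={"yellow":12,"blue":40,"green":61,"red":61}[k]
        print(k,cv2.contourArea(q),(round(u,1),round(v,1)),"c",ray(c,u,v,z)); 
        print("  box",[ray(c,*p,z)[:2].round(1).tolist() for p in b])
        if k in("green","red"):
            a=cv2.approxPolyDP(q,2.5,True)[:,0]; print("  poly",a.tolist())
E
```

```text
yellow 178.5 (308.1, 250.0) c [444. -76.  12.]
  box [[459.9, 121.4], [467.2, 121.2], [428.0, -273.7], [420.8, -272.8]]
green 124.5 (363.3, 237.0) c [ 474.9 -237.1   61. ]
  box [[498.9, -221.6], [499.8, -250.9], [454.3, -250.7], [453.4, -221.7]]
  poly [[368, 229], [359, 231], [358, 244], [368, 242]]
green 107.5 (315.6, 230.8) c [489.4 -97.4  61. ]
  box [[467.7, -82.0], [517.1, -88.0], [513.5, -113.0], [464.2, -106.7]]
  poly [[320, 223], [312, 226], [311, 238], [319, 236]]
red 134.5 (257.5, 223.6) c [506.3  74.4  61. ]
  box [[485.8, 93.1], [531.9, 88.3], [526.1, 55.8], [480.2, 61.0]]
  poly [[254, 216], [252, 228], [261, 232], [263, 219]]
blue 675.0 (360.8, 205.6) c [ 580.  -231.5   40. ]
  box [[542.7, -184.2], [634.2, -193.0], [626.0, -280.4], [534.9, -269.6]]
blue 230.5 (314.0, 202.6) c [585.5 -88.8  40. ]
  box [[557.0, -44.5], [647.5, -50.7], [638.3, -138.6], [548.3, -130.4]]
blue 239.0 (269.9, 197.4) c [598.3  46.8  40. ]
  box [[571.2, 95.6], [663.7, 92.6], [654.1, 0.7], [562.1, 5.8]]
```

```bash
python3 - <<'E'
from h import *
from rig import bot
from scipy.spatial.transform import Rotation as Ro
R=Ro.from_rotvec(bot.sense()["tool_rot"]).as_matrix(); print(R)
print("jaw dir deg",np.degrees(np.arctan2(R[1,2],R[0,2])))
c=load("scene0.npz"); t=load("top0.npz")
hs=cv2.cvtColor(c["color"],cv2.COLOR_RGB2HSV)
m=cv2.inRange(hs,(0,150,120),(8,255,255)); m[:160]=0;m[200:]=0;m[:,:265]=0;m[:,300:]=0
M=cv2.moments(m,True); s=np.array([M["m10"]/M["m00"],M["m01"]/M["m00"]]); print("red scene px",s,"predicted",proj(c,(506.3,74.4,61)))
P=[np.asarray(k["mtx"]@np.c_[k["R"],k["t"]]) for k in(c,t)]
X=cv2.triangulatePoints(P[0],P[1],s,np.array([257.5,223.6])).ravel(); print("triang",X[:3]/X[3])
# scene cam: hinge/edge predictions of right tag, yellow bobbin & machine corner in top
for X in((476.5,-221.2,42),(473.3,-253,80)): print(proj(c,X),proj(t,X))
print("yellow bobbin",ray(t,217,190,0),"machine corner",ray(t,122,262,0),ray(t,122,262,100), "tcp px",proj(t,(217,477.5,231)))
E
```

```text
[[-0.  -0.9  0.4]
 [-0.   0.4  0.9]
 [-1.   0.  -0. ]]
jaw dir deg 65.54663179764187
red scene px [282.6 174. ] predicted [282.2 174.6]
triang [506.7  74.   63.2]
[317.5 244.3] [357.4 238.2]
[322.  243.6] [369.4 235.9]
yellow bobbin [633.9 222.1   0. ] machine corner [392.8 480.6   0. ] [370.8 434.6 100. ] tcp px [ 69.2 312.2]
```

The copper bobbin (black flanges) is in the left bin at top px (268,190), and its tag is red at (257,224), so that one is wrong. The white-flanged dark-red bobbin is in the middle bin at (316,198), and its tag is green at (316,231), so that is correct. The right bin at (361,206) is empty and its tag is green at (363,237), so that is wrong too.

What could be mistaken for the wanted things:
- **Tags:** only the middle one at (316,231).
- **Bobbins outside the bins:** purple (272,155), yellow (217,185), pink (324,156), yellow (365,157) and copper (258,118). They play no part.

The close crops above confirm the choice. The hinge spacings come out at 140 mm, and triangulating the red tag gives z = 63 against an expected 61.

{"fn": "carry_out", "kwargs": {
  "motion": [
    [[0.014, -0.038, 0], [0, 0, 3.1]],
    [[0.014, -0.038, 0], [0, 0, 3.1]],
    [[0.014, -0.038, 0], [0, 0, 3.1]],
    [[0.014, -0.038, 0], [0, 0, 3.1]],
    [[0.014, -0.038, 0], [0, 0, 3.1]],
    [[0.014, -0.038, 0], [0, 0, 3.1]],
    [[0.035, -0.022, 0], [0, 0, 0]],
    [[0.035, -0.022, 0], [0, 0, 0]],
    [[0.035, -0.022, 0], [0, 0, 0]],
    [[0.035, -0.022, 0], [0, 0, 0]],
    [[0.035, -0.022, 0], [0, 0, 0]],
    [[0.035, -0.022, 0], [0, 0, 0]]
  ],
  "fingers": 0
}}

```text
t: 1.3
position: [512.4, 116.6, 231.0]
tool_rot: [-1.133, 1.256, 1.134]
wrist_force: [0.4, 0.6, 1.2]
grip_width: -0.003
```

{"fn": "carry_out", "kwargs": {
  "motion": [
    [[-0.002, 0.006, -0.03], [0, 0, 0]],
    [[0, 0, -0.035], [0, 0, 0]],
    [[0, 0, -0.035], [0, 0, 0]],
    [[0, 0, -0.035], [0, 0, 0]],
    [[0, 0, -0.025], [0, 0, 0]],
    [[0, 0, -0.014], [0, 0, 0]],
    [[0, 0, 0], [0, 0, 0]]
  ]
}}

```text
t: 2.0
position: [507.4, 123.7, 55.2]
tool_rot: [-1.132, 1.26, 1.136]
wrist_force: [0.1, -0.2, 0.3]
grip_width: 0.002
```

```bash
cat > pic.py <<'E'
import sys; from h import *; from rig import bot
n=sys.argv[1]
c=bot.read_camera("top")["color"][150:270,220:400,::-1]; d=bot.read_camera("scene")["color"][130:285,240:390,::-1]
a=cv2.resize(c,(480,320),interpolation=2); b=cv2.resize(d,(310,320),interpolation=2)
cv2.imwrite(f"pics/{n}.png",np.hstack([a,b]))
s=bot.sense(); print(s["t"],s["position"],s["wrist_force"])
E
python3 pic.py s1
```

```text
2.1 [509.3 123.9  57.5] [-0.3  0.5 -0.3]
```

View pics/s1.png

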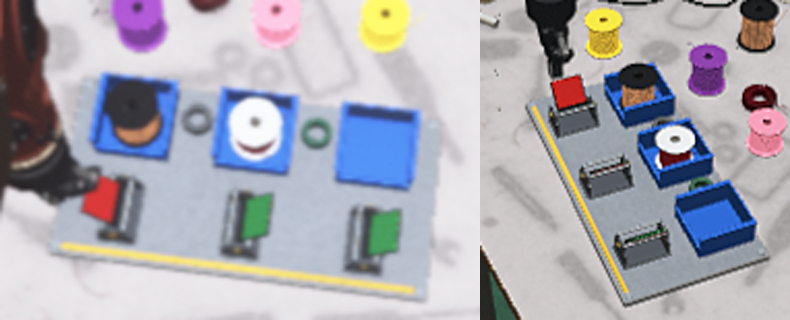

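The tip is just left of the red tag's free edge (left panel px 90,185) and clear of it. Next I sweep right and up.

{"fn": "carry_out", "kwargs": {
  "motion": [
    [[-0.001, -0.009, 0.001], [0, 0, 0]],
    [[-0.001, -0.009, 0.002], [0, 0, 0]],
    [[-0.001, -0.009, 0.003], [0, 0, 0]],
    [[-0.001, -0.009, 0.003], [0, 0, 0]],
    [[-0.001, -0.009, 0.003], [0, 0, 0]],
    [[-0.001, -0.009, 0.004], [0, 0, 0]],
    [[-0.001, -0.009, 0.004], [0, 0, 0]],
    [[0, -0.006, 0.004], [0, 0, 0]],
    [[0, 0, 0], [0, 0, 0]],
    [[0, 0, 0.03], [0, 0, 0]],
    [[0, 0, 0.04], [0, 0, 0]],
    [[0, 0, 0.03], [0, 0, 0]]
  ]
}}

```text
t: 3.3
position: [502.5, 55.2, 183.1]
tool_rot: [-1.134, 1.255, 1.133]
wrist_force: [0.9, 0.3, 0.3]
grip_width: -0.002
```

```bash
python3 pic.py s2
```

```text
3.4 [504.8  55.1 185.1] [ 0.  -0.7 -0.3]
```

View pics/s2.png

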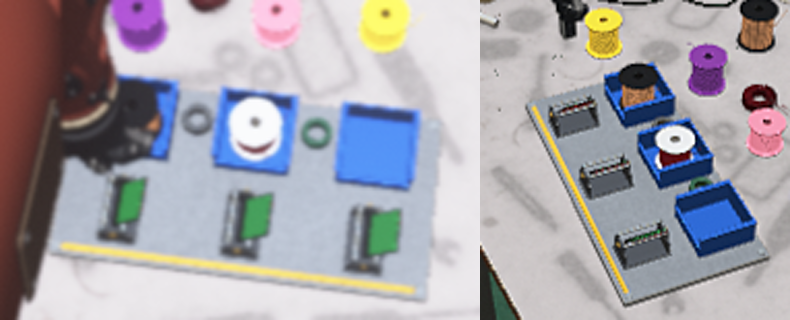

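The left tag now shows green (left panel px 130,200). Next is the right tag, approached from its right side.

{"fn": "carry_out", "kwargs": {
  "motion": [
    [[-0.004, -0.034, 0], [0, 0, 0]],
    [[-0.004, -0.038, 0], [0, 0, 0]],
    [[-0.004, -0.038, 0], [0, 0, 0]],
    [[-0.004, -0.038, 0], [0, 0, 0]],
    [[-0.004, -0.038, 0], [0, 0, 0]],
    [[-0.004, -0.038, 0], [0, 0, 0]],
    [[-0.004, -0.038, 0], [0, 0, 0]],
    [[-0.004, -0.038, 0], [0, 0, 0]],
    [[-0.002, -0.038, 0], [0, 0, 0]],
    [[0, -0.004, 0], [0, 0, 0]],
    [[0, 0, 0], [0, 0, 0]]
  ]
}}

```text
t: 4.5
position: [467.9, -287.3, 180.2]
tool_rot: [-1.131, 1.256, 1.134]
wrist_force: [-0.4, 0.4, 0.4]
grip_width: -0.005
```

{"fn": "carry_out", "kwargs": {
  "motion": [
    [[0.002, 0, -0.035], [0, 0, 0]],
    [[0, 0, -0.035], [0, 0, 0]],
    [[0, 0, -0.03], [0, 0, 0]],
    [[0, 0, -0.025], [0, 0, 0]],
    [[0, 0, 0], [0, 0, 0]],
    [[0, 0, 0], [0, 0, 0]]
  ]
}}

```text
t: 5.1
position: [470.3, -285.8, 56.5]
tool_rot: [-1.134, 1.255, 1.136]
wrist_force: [0.4, -0.3, 0.5]
grip_width: 0.004
```

```bash
python3 pic.py s3
```

```text
5.2 [ 471.3 -287.1   57.8] [-0.9  0.8  0.4]
```

View pics/s3.png

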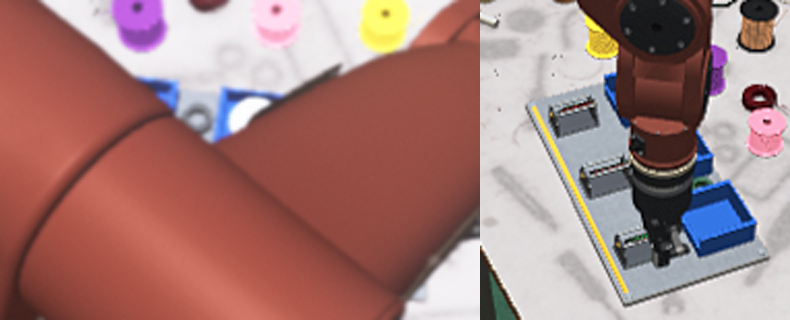

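The top view is blocked by the arm. The scene view shows the tip right of the right tag (right panel px 660,258), which agrees with the numbers. I'll make the mirrored sweep.

{"fn": "carry_out", "kwargs": {
  "motion": [
    [[0.001, 0.009, 0.001], [0, 0, 0]],
    [[0.001, 0.009, 0.002], [0, 0, 0]],
    [[0.001, 0.009, 0.003], [0, 0, 0]],
    [[0.001, 0.009, 0.003], [0, 0, 0]],
    [[0.001, 0.009, 0.003], [0, 0, 0]],
    [[0.001, 0.009, 0.004], [0, 0, 0]],
    [[0.001, 0.009, 0.004], [0, 0, 0]],
    [[0, 0.006, 0.004], [0, 0, 0]],
    [[0, 0, 0], [0, 0, 0]],
    [[0, 0, 0.03], [0, 0, 0]],
    [[0, 0, 0.04], [0, 0, 0]],
    [[0, 0, 0.03], [0, 0, 0]]
  ]
}}

```text
t: 6.4
position: [477.5, -218.5, 182.2]
tool_rot: [-1.134, 1.256, 1.133]
wrist_force: [0.9, -0.1, 0.5]
grip_width: 0.0
```

{"fn": "carry_out", "kwargs": {
  "motion": [
    [[-0.01, 0.01, 0.04], [0, 0, 0]],
    [[-0.01, 0.035, 0.03], [0, 0, 0]],
    [[-0.015, 0.04, 0], [0, 0, 0]],
    [[-0.015, 0.04, 0], [0, 0, 0]],
    [[-0.015, 0.04, 0], [0, 0, 0]],
    [[-0.015, 0.04, 0], [0, 0, 0]],
    [[-0.015, 0.04, 0], [0, 0, 0]],
    [[-0.015, 0.04, 0], [0, 0, 0]],
    [[-0.015, 0.04, 0], [0, 0, 0]],
    [[-0.015, 0.04, 0], [0, 0, 0]],
    [[-0.015, 0.04, 0], [0, 0, 0]],
    [[0, 0, 0], [0, 0, 0]]
  ]
}}

```text
t: 7.6
position: [320.4, 190.4, 250.4]
tool_rot: [-1.137, 1.252, 1.139]
wrist_force: [0.1, 0.3, -0.6]
grip_width: -0.003
```

```bash
python3 pic.py s4
```

```text
7.7 [322.1 187.5 250.3] [ 1.1 -0.2  0.2]
```

View pics/s4.png

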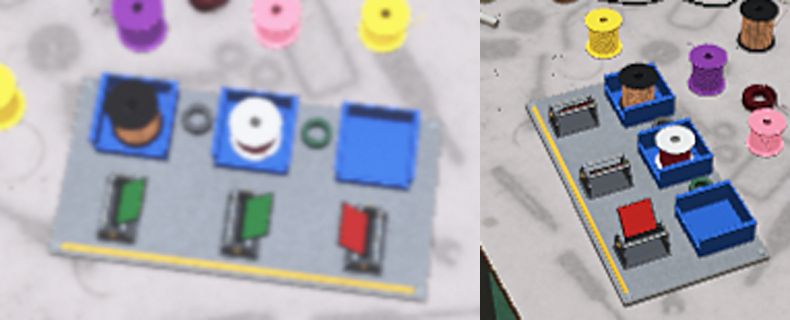

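The tags now read green, green, red (left panel px 130,200; 255,215; 353,228). The bobbins and cores have not moved, and the arm is clear.

```bash
python3 -c "
from rig import bot
bot.job_done()"
```

```text
the job is handed in; nothing more can be done
```

I flipped two tags with the shut fingertips and handed the job in at about 7.7 s. The left bin's tag (copper bobbin) went from red to green, and the empty right bin's tag went from green to red. The middle tag was already green, so I left it alone.

The last pictures from both cameras show the tags green, green, red, with the bobbins and ring cores where they were. The arm was parked clear, and the wrist force read about 1 N or less at every check. No check failed. The arm blocked the top view just before the second flip, so there I relied on the scene camera and the measured position.

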